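# Find which way the ink tank cap loosens and hold it off

### The job

Pull the printer's ink tray out to its stop. Then unscrew the blue cap of the ink tank: it may be right-hand or left-hand and looks the same either way, so try both ways to find the direction in which it loosens, then lift the cap off and finish holding it still in the air in the gripper, well clear above the tank, with the tray left out and the stapler, pen cup and tape roll left alone.

Things in the scene. Friction and masses are not known exactly. Their poses are not given: they have to be found in the camera images.
- unit: ink base of a desktop printer: white housing, 260 deep (x) x 240 wide (y) x 150 high, fixed to the table. Origin on the table under the middle of its front face, which faces its own -x; the housing extends to its +x.
- tray (a joint): the tray that slides out of the unit's front along the unit's -x: 0 = shut, 0.16 m = fully out at its stop. It stays where it is left and needs about 4 N to move. Its grey front panel is 234 wide, reaches from 12 to 136 mm above the table and stands 14 mm proud of the housing.
- handle (a point): middle of the tray's dark bar handle: a round bar 12 mm thick, 110 mm long, along the unit's y, 124 mm above the table, with 34 mm of free space between bar and front panel; legs join it to the panel 48 mm either side of the middle. The point's axes are the unit's. It moves with the tray.
- neck (a point): on the tank's neck axis, where the closed cap's origin sits: 81 mm above the table, 6 mm above the flat tank top (tank 90 x 110 x 55 mm, fixed in the tray), 122 mm behind (+x) and 20 mm to +y of the handle. Axes as the unit's. The neck rises 26 mm above this point, so the cap is clear after 26 mm of lift. Moves with the tray; at the stop it stands 92 mm in front of the housing.
- cap: blue twist cap, 30-70 g, 46 mm high: skirt 40 mm diameter at 0-26 mm, ribbed round grip 36 mm diameter at 26-46 mm above its origin (centre of lower rim; z up; white mark on top along its -x). Locked while closed, axes near the unit's. One way (cw or ccw, hidden) it stops firmly within 0.25 rad; the other way it turns freely 1.1 rad to an end stop, not rising; past 0.85 rad it lifts straight off.
- stapler: bystander: black and red stapler, 130 x 36 x 57 mm, lying on the table beside the unit on its +y side; origin at the centre of its underside.
- pen_cup: bystander: black pen cup with pens, 72 mm diameter, cup 85 mm high (pens to about 130 mm), standing on the table on the unit's -y side; origin at the centre of its underside.
- tape_roll: bystander: amber roll of tape lying flat, 90 mm diameter, 24 mm high, on the unit's -y side; origin at the centre of its underside.

How it is judged:
On the way, in this order (a step that is already met when the one before it is completed fails the run):
1. the tray is out to its stop with the cap still on the neck (value of joint tray above 0.153 m and distance between cap and neck below 0.008 m), for 0.1 s.
2. the cap is turned loose on its neck, by at least 0.7 rad (value of joint tray above 0.135 m and angle between the x axis of cap and the x axis of neck, either way round above 0.7 rad and distance between cap and neck below 0.015 m), for 0.05 s.
At the end, for the whole second after the job is handed in: The cap is held still (under 0.05 m/s) by the fingers, its lower rim at least 45 mm higher than where it sat on the neck, touching neither unit, tank nor table; the tray is still out by at least 135 of its 160 mm; stapler, pen cup and tape roll lie within 30 mm of where they began (z of cap in the frame of neck above 0.045 m and contact force between the fingers and cap above 1 N and contact force between cap and unit below 0.2 N and contact force between cap and table below 0.2 N and linear speed of cap below 0.05 m/s and value of joint tray above 0.135 m and distance of each of stapler, pen_cup, tape_roll from where it was at the start of the episode below 0.03 m); the arm keeps its last pose, push and grip.
It fails at once if a bystander is knocked over or pushed away (distance of any of stapler, pen_cup, tape_roll from where it was at the start of the episode above 0.04 m or angle between any of pen_cup, stapler's own z axis and vertical above 0.6 rad).
It also fails if it takes over 58 s, if anything falls off the work surface, if the arm or the gripper's body presses on something with over 40 N, if the wrist force passes 120 N, or if a joint passes its speed limit or range.

### The arm

A 7-joint arm with a two-finger parallel gripper is mounted at the origin on the work surface. World frame = base frame: x ahead of the robot, y to its left, z up, the work surface at z = 0. Lengths are in m, angles in rad, forces in N, time in s.
With the tool pointing down it reaches from about 0.4 to 0.85 m from the base axis. Payload 10.4 kg.
Tool frame: the origin (TCP) lies on the centre line of the jaws, within the pads' length; the fingertips stand 22 mm ahead of it and the grasp point (between the pads) lies 3 mm ahead of it; x points along the fingers, y is the direction in which the jaws open and shut, and the axes are right-handed (so a half turn about x gives the same grasp; the last joint's range is limited). The gripper opens to 87 mm and grips with 3 to 60 N. Pads are 19 mm wide; open, the fingers measure 117 mm over their backs; the gripper's body (75 mm by 190 mm) begins 51 mm behind the grasp point.
Start: joints at [-1.332, 0.332, -0.065, 1.46, 0.022, 1.35, -0.088], TCP at [0.162, 0.604, 0.245] pointing down, gripper open.
Joint ranges: [-2.6, 2.6], [-0.5, 2.12], [-1.47, 1.34], [0.16, 2.42], [-1.27, 4.41], [0.06, 2.06], [-2.6, 2.6]. Speed limits (rad/s): [2.22, 2.22, 2.79, 2.79, 3.14, 3.14, 3.14].

### API

Orientations are given as a unit quaternion [x, y, z, w].
In Python, from bench import * gives the robot as it stands.
- The arm moves only by the tool arm_command, never from a script. Its argument "targets" is one flat list of numbers, 7 for each row, row after row: the turn, a rotation vector about the tool's x, y, z in units of 45 degrees (1.0 is 45 degrees), then the shift along the tool's x, y, z in units of 25 mm (1.0 is 25 mm), then the opening, from 0 (shut) to 1 (fully open). In form: [wx, wy, wz, tx, ty, tz, fingers, wx, wy, wz, tx, ty, tz, fingers, ...]. A call has 1 to 12 rows; each row shifts and turns the pose as measured when the row begins, along the tool's axes as they then stand; what a row does not reach is not made up. A row lasts 1/12 s, in which the tool goes at most 41.7 mm and 7.16 degrees, less where a joint would pass 70% of its speed; a pose out of reach is approached as far as the arm can. A call with a number of a shift or a turn outside -1 to 1 is refused whole. A call with a gripper value outside its range is refused whole. The fingers move at their own pace and stop on an object; "newtons" is the grip in N (left out, the last holds). Time passes only in rows, so rows that do not move let the fingers close. It gives the time, the measured TCP pose, the force and the opening at its end, in the units of the state.
- read_state(): the state, without advancing time (a new reading comes with each control period).
- camera(name): name is "side" or "top" or "wrist"; returns the picture (420x560x3 uint8, red, green, blue); there is no depth.
- calibration(name): a dict with "camera_matrix" (3x3 intrinsics, pixels), "D" ([k1, k2, p1, p2, k3] as OpenCV has them; the pictures are not rectified), "R" (3x3) and "t" (3): a world point X has camera coordinates R X + t; the wrist camera has in their place "tool_from_camera" (4x4, takes a point from camera to tool coordinates, whose origin is the TCP and whose axes are the tool frame's). Camera axes: x right, y down, z forward; pixel columns grow to the right and rows downward; lengths in m; the calibration is good to about 2 mm. A picture is of the moment at which its call begins: read the wrist's pose just before it. calibration takes no time and is no camera call.
- close_job(): hands the job in, once; it reports no verdict.
The state is a dict: "time": time; "joint_positions": joint angles; "joint_vel": joint speeds; "joint_torque": joint torques, N m; "ee_pos": TCP position; "eef_rot": TCP orientation; "ft_force": force on the tool from outside, world axes, zero at the start; "torque": the same for the moment, N m; "width": finger opening in m.
Only numpy, scipy, OpenCV 4.12 (cv2) and the standard library are available. Lean on these libraries where they do the work, as an engineer would, in place of code of your own. Each camera call takes 0.05 s, during which the arm holds its last target.

## Working session

There is one attempt and no reset: what is moved stays moved. The work goes in short steps, Python scripts to look and compute and a tool call to move; the robot and the scene stay as the last step left them, time stands still between calls to the robot, and variables do not carry over. Pictures are saved under pics/ and viewed, and the job is handed in when it is done.

Besides the shell and the picture viewer there is one more tool, called as name(argument=value, ...) on one line, values as JSON. arm_command: Moves the arm, as the interface text tells. Shifts and turns lie within -1 to 1; 1 stands for 25 mm of shift or 45 degrees of turn. Its arguments: {"type":"object","properties":{"targets":{"type":"array","items":{"type":"number","minimum":-1,"maximum":1}},"newtons":{"type":"number"}},"required":["targets"]}

```bash
mkdir -p pics; ls
python3 - <<'E'
from bench import *
import cv2
s=read_state();print(s)
for n in ("side","top","wrist"):
    c=calibration(n);print(n,c)
    cv2.imwrite(f"pics/{n}0.png",camera(n)[:,:,::-1])
E
```

```text
pics
{'time': 0.0, 'joint_positions': array([-1.33161046,  0.33284692, -0.06465522,  1.46092877,  0.02157889,
        1.34990474, -0.08848651]), 'joint_vel': array([-2.22208302e-03, -1.18791491e-03, -3.39554929e-05, -3.81837746e-04,
        3.32010314e-04, -6.81734672e-04, -4.09810631e-05]), 'joint_torque': array([ 1.01991063e-04, -6.23263764e+01,  2.46049563e-02, -3.89904070e+01,
       -6.14068843e-02,  3.96992743e-02,  1.32285600e-04]), 'ee_pos': array([0.16168595, 0.60335903, 0.24377538]), 'eef_rot': array([ 0.09180491,  0.70110075, -0.09278642,  0.70101375]), 'ft_force': array([1.49282648, 0.14490846, 0.68379303]), 'torque': array([-0.0210472 ,  0.00546618, -0.00178723]), 'width': 0.0870420789884252}
side {'camera_matrix': array([[391.44245998,   0.        , 276.63017894],
       [  0.        , 391.44245998, 213.55050872],
       [  0.        ,   0.        ,   1.        ]]), 'D': array([0.01259049, 0.        , 0.        , 0.        , 0.        ]), 'R': array([[ 0.79673268, -0.60432088,  0.00364757],
       [-0.35182265, -0.46873121, -0.8102542 ],
       [ 0.49136326,  0.64427271
[... 437 characters left out ...]
0.15494374, -0.00444942, -0.98791328]]), 't': array([0.05061927, 0.61988111, 0.87743908])}
wrist {'camera_matrix': array([[342.88467671,   0.        , 276.69102333],
       [  0.        , 342.88467671, 210.51844193],
       [  0.        ,   0.        ,   1.        ]]), 'D': array([0.0023443, 0.       , 0.       , 0.       , 0.       ]), 'tool_from_camera': array([[ 4.65853271e-04, -2.79745968e-01,  9.60073943e-01,
        -1.40036832e-01],
       [ 9.99999860e-01, -1.08869223e-04, -5.16948653e-04,
         1.75543777e-03],
       [ 2.49136806e-04,  9.60074050e-01,  2.79745878e-01,
        -7.70517019e-02],
       [ 0.00000000e+00,  0.00000000e+00,  0.00000000e+00,
         1.00000000e+00]])}
```

View pics/side0.png

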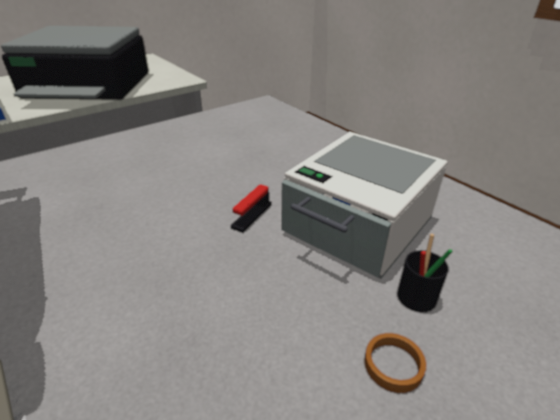

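View pics/top0.png

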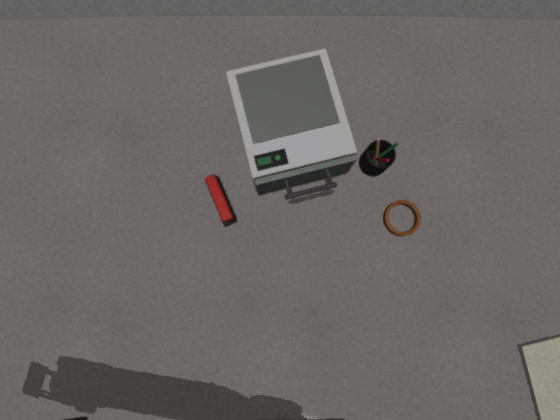

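View pics/wrist0.png

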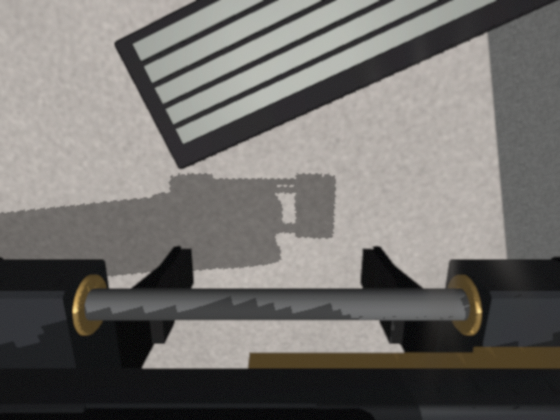

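The top view shows the housing corners near (228,70), (326,51), (355,152) and (250,178), and the handle bar at (287–335, 183–197). The side view shows the same objects. I'll refine these next.

```bash
cat > h.py <<'E'
from bench import *
import numpy as np, cv2
from scipy.spatial.transform import Rotation as Ro
def ray(n,uv,st=None):
    c=calibration(n); p=cv2.undistortPoints(np.array(uv,float).reshape(-1,1,2),c["camera_matrix"],c["D"]).reshape(-1,2)
    d=np.c_[p,np.ones(len(p))]
    if n=="wrist":
        T=c["tool_from_camera"]; R=Ro.from_quat(st["eef_rot"]).as_matrix()
        o=R@T[:3,3]+st["ee_pos"]; return o,(R@T[:3,:3]@d.T).T
    return -c["R"].T@c["t"],(c["R"].T@d.T).T
def onz(n,uv,z,st=None):
    o,d=ray(n,uv,st); return o+d*((z-o[2])/d[:,2])[:,None]
def proj(n,X):
    c=calibration(n); return cv2.projectPoints(np.array(X,float).reshape(-1,1,3),cv2.Rodrigues(c["R"])[0],c["t"],c["camera_matrix"],c["D"])[0].reshape(-1,2)
def save(name,im,box=None,k=1):
    if box: im=im[box[1]:box[3],box[0]:box[2]]
    im=cv2.resize(im,None,fx=k,fy=k,interpolation=cv2.INTER_CUBIC); cv2.imwrite(f"pics/{name}.png",im[:,:,::-1])
E
python3 - <<'E'
from h import *
im=cv2.imread("pics/top0.png")[:,:,::-1]
save("topc",im,(215,40,365,240),3)
im2=cv2.imread("pics/side0.png")[:,:,::-1]
save("sidec",im2,(270,130,460,280),4)
print(onz("top",[(228,70),(326,51),(355,152),(250,178)],.15).round(3))
print(onz("top",[(287,195),(335,185)],.124).round(3))
print(onz("side",[(293,206),(346,226)],.124).round(3))
E
```

```text
[[ 0.921  0.157  0.15 ]
 [ 0.968 -0.069  0.15 ]
 [ 0.725 -0.127  0.15 ]
 [ 0.667  0.105  0.15 ]]
[[ 0.634  0.023  0.124]
 [ 0.656 -0.085  0.124]]
[[ 0.629  0.027  0.124]
 [ 0.665 -0.078  0.124]]
```

View pics/topc.png

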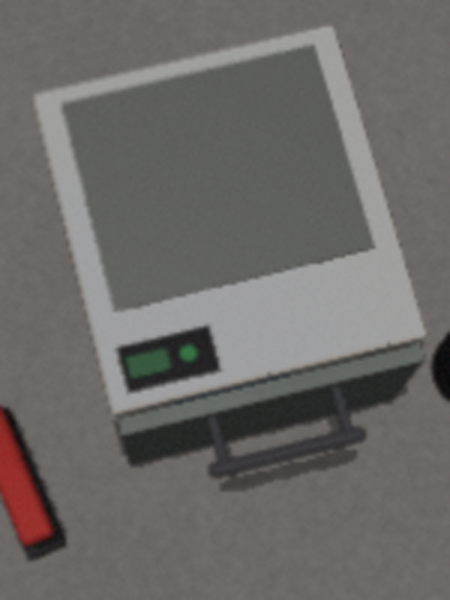

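View pics/sidec.png

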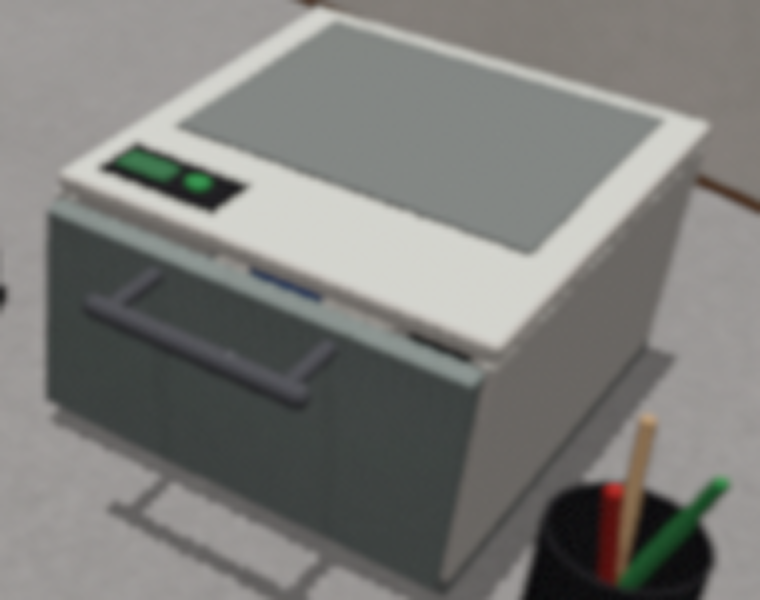

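Run:
```python
from h import *
A=onz("top",[(285.7,196),(336.3,184.7)],.124);B=onz("side",[(292,206),(346.5,229)],.124)
print(A.round(4),B.round(4))
for M in(A,B):
    d=M[0]-M[1];print("len",np.linalg.norm(d),"yaw",np.degrees(np.arctan2(-d[0],d[1])),M.mean(0))
H=onz("top",np.array([(36,96),(331,28),(425,335),(118,410)])/3+[215,40],.15);print(H.round(3))
d=H[3]-H[0];print("yaw", np.degrees(np.arctan2(-d[1],-d[0])),np.linalg.norm(d)); d=H[0]-H[1];print(np.degrees(np.arctan2(-d[0],d[1])),np.linalg.norm(d)); d=H[3]-H[2];print(np.degrees(np.arctan2(-d[0],d[1])),np.linalg.norm(d));d=H[2]-H[1];print(np.degrees(np.arctan2(-d[1],-d[0])))
print((H[2]+H[3])/2)
s=read_state();print(Ro.from_quat(s["eef_rot"]).as_matrix().round(3))
print(onz("top",[(376,158),(402,218),(220,200)],0.05))
```

```text
[[ 0.6314  0.0263  0.124 ]
 [ 0.6568 -0.0876  0.124 ]] [[ 0.6279  0.0279  0.124 ]
 [ 0.6597 -0.0842  0.124 ]]
len 0.11672266463244468 yaw 12.583105223780644 [ 0.64413062 -0.0306431   0.124     ]
len 0.11653664776210484 yaw 15.86266110056958 [ 0.6437809  -0.02814289  0.124     ]
[[ 0.916  0.159  0.15 ]
 [ 0.972 -0.068  0.15 ]
 [ 0.726 -0.131  0.15 ]
 [ 0.67   0.095  0.15 ]]
yaw 14.55709004129528 0.25444783384363956
13.96900124551898 0.23392411758486392
13.933462225839666 0.23267068149200723
14.274664589540826
[ 0.69773481 -0.01774044  0.15      ]
[[-0.     0.259  0.966]
 [-0.001  0.966 -0.259]
 [-1.    -0.001  0.   ]]
[[ 0.74010208 -0.20066935  0.05      ]
 [ 0.59005894 -0.25714354  0.05      ]
 [ 0.63578686  0.18347719  0.05      ]]
```

arm_command(targets=[0,0,0,0,-0.77,1,0.4,0,0,0,0,-0.77,1,0.4,0,0,0,0,-0.77,1,0.4,0,0,0,0,-0.77,1,0.4,0,0,0,0,-0.77,1,0.4,0,0,0,0,-0.77,1,0.4,0,0,0,0,-0.77,1,0.4,0,0,0,0,-0.77,1,0.4,0,0,0,0,-0.77,1,0.4,0,0,0,0,-0.77,1,0.4,0,0,0,0,-0.77,1,0.4,0,0,0,0,-0.77,1,0.4], newtons=30)

```text
time: 1.15
ee_pos: [0.3944, 0.2936, 0.2395]
eef_rot: [0.086, 0.704, -0.089, 0.7]
ft_force: [0.3, 0.1, 0.1]
width: 0.0352
```

arm_command(targets=[0,0,0,0,-0.77,1,0.35,0,0,0,0,-0.77,1,0.35,0,0,0,0,-0.77,1,0.35,0,0,0,0,-0.77,1,0.35,0,0,0,0,-0.77,1,0.35,0,0,0,0,-0.77,1,0.35,0,0,0,0,-0.77,1,0.35,0,0,0,0,-0.77,1,0.35,0,0,0,0,-0.77,1,0.35,0,0,0,0,-0.77,1,0.35,0,0,0,0,-0.77,1,0.35,0,0,0,0,-0.77,1,0.35])

```text
time: 2.15
ee_pos: [0.6364, -0.0211, 0.238]
eef_rot: [0.085, 0.704, -0.088, 0.699]
ft_force: [0.7, 2.4, -0.2]
width: 0.0303
```

arm_command(targets=[0.16,0,0,0,0,0,0.35,0.16,0,0,0,0,0,0.35,0.16,0,0,0,0,0,0.35,0.16,0,0,0,0,0,0.35,0.16,0,0,0,0,0,0.35,0.16,0,0,0,0,0,0.35,0.16,0,0,0,0,0,0.35,0.16,0,0,0,0,0,0.35])

```text
time: 2.82
ee_pos: [0.6378, -0.0325, 0.2341]
eef_rot: [0.409, 0.575, -0.42, 0.571]
ft_force: [-0.2, 0.0, -0.9]
width: 0.0304
```

```bash
cat > st.py <<'E'
from h import *
import sys
# usage: st.py x y z yawdeg(of tool y)
s=read_state(); R=Ro.from_quat(s["eef_rot"]).as_matrix()
print("t",round(s["time"],2),"p",s["ee_pos"].round(4),"w",round(s["width"],4),"j",s["joint_positions"].round(2),"F",s["ft_force"].round(1),"M",s["torque"].round(2))
print("tooly yaw",np.degrees(np.arctan2(R[1,1],R[0,1])).round(2),"toolx",R[:,0].round(4))
if len(sys.argv)>1:
    a=list(map(float,sys.argv[1:])); d=np.array(a[:3])-s["ee_pos"]
    y=np.radians(a[3]); Rt=np.c_[[0,0,-1],[np.cos(y),np.sin(y),0],np.cross([0,0,-1],[np.cos(y),np.sin(y),0])]
    w=Ro.from_matrix(R.T@Rt).as_rotvec()
    print("turn/45",(np.degrees(w)/45).round(3),"shift/25",(R.T@d/.025).round(2),"shift in target frame",(Rt.T@d/.025).round(2))
E
python3 st.py 0.644 -0.0295 0.127 14.2
```

```text
t 2.82 p [ 0.6378 -0.0325  0.2341] w 0.0304 j [-0.52  0.43  0.68  1.46 -0.26  1.36  0.49] F [-0.2  0.  -0.9] M [-0.06  0.03 -0.04]
tooly yaw 18.26 toolx [-0.0124 -0.0093 -0.9999]
turn/45 [0.09  0.007 0.018] shift/25 [ 4.28  0.33 -0.06] shift in target frame [ 4.28  0.27 -0.06]
```

arm_command(targets=[0.09,0.007,0.018,0.5,0.27,-0.06,0.35,0,0,0,0.75,0,0,0.35,0,0,0,0.75,0,0,0.35,0,0,0,0.6,0,0,0.35,0,0,0,0,0,0,0.35])

```text
time: 3.23
ee_pos: [0.6439, -0.0282, 0.1662]
eef_rot: [0.438, 0.555, -0.438, 0.555]
ft_force: [0.2, 0.8, 0.3]
width: 0.0303
```

```bash
python3 st.py 0.644 -0.0295 0.127 14.2
python3 - <<'E'
from h import *
for n in ("wrist","side"): save(n+"1",camera(n))
E
```

```text
t 3.23 p [ 0.6439 -0.0282  0.1662] w 0.0303 j [-0.52  0.49  0.66  1.54 -0.31  1.23  0.43] F [0.2 0.8 0.3] M [-0.06  0.06  0.02]
tooly yaw 13.5 toolx [ 5.e-04  2.e-04 -1.e+00]
turn/45 [-0.016 -0.    -0.001] shift/25 [ 1.57 -0.01  0.05] shift in target frame [ 1.57 -0.01  0.05]
```

View pics/wrist1.png

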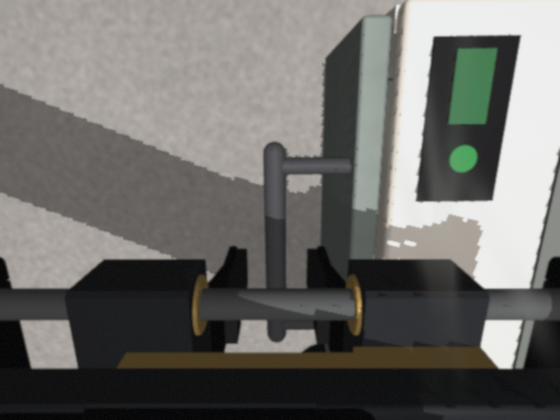

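View pics/side1.png

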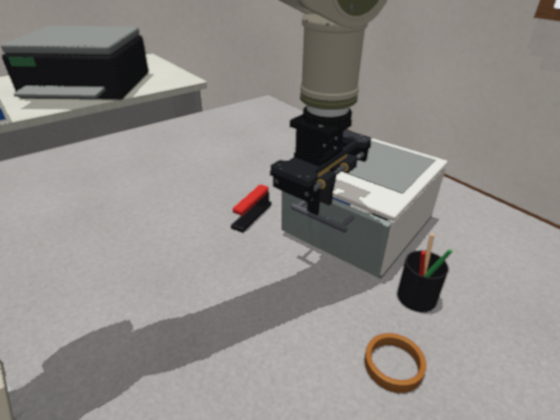

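The wrist view shows the bar vertical at column 275, midway between the fingers (240 and 315), so they are aligned. I'll descend and grip.

arm_command(targets=[0,0,0,0.55,0,0,0.35,0,0,0,0.5,0,0,0.35,0,0,0,0.5,0,0,0.35,0,0,0,0,0,0,0,0,0,0,0,0,0,0,0,0,0,0,0,0,0,0,0,0,0,0,0,0,0,0,0,0,0,0,0], newtons=30)

```text
time: 4.0
ee_pos: [0.6433, -0.0296, 0.1301]
eef_rot: [0.438, 0.555, -0.438, 0.555]
ft_force: [5.9, 0.8, -4.0]
width: 0.0107
```

```bash
python3 st.py 0.489 -0.0685 0.127 14.2
```

```text
t 4.0 p [ 0.6433 -0.0296  0.1301] w 0.0107 j [-0.5   0.52  0.65  1.57 -0.33  1.16  0.45] F [ 5.9  0.8 -4. ] M [ 0.06 -0.97  0.06]
tooly yaw 13.44 toolx [-7.e-04  9.e-04 -1.e+00]
turn/45 [-0.017 -0.001  0.001] shift/25 [ 0.13 -6.37  0.08] shift in target frame [ 0.12 -6.37 -0.  ]
```

arm_command(targets=[0,0,0,0,-0.5,0,0,0,0,0,0,-0.5,0,0,0,0,0,0,-0.5,0,0,0,0,0,0,-0.5,0,0,0,0,0,0,-0.5,0,0,0,0,0,0,-0.5,0,0,0,0,0,0,-0.5,0,0,0,0,0,0,-0.5,0,0,0,0,0,0,-0.5,0,0,0,0,0,0,-0.5,0,0,0,0,0,0,-0.5,0,0,0,0,0,0,-0.5,0,0])

```text
time: 5.0
ee_pos: [0.5031, -0.0648, 0.13]
eef_rot: [0.442, 0.548, -0.432, 0.564]
ft_force: [5.5, 0.6, -5.3]
width: 0.011
```

```bash
python3 st.py 0.489 -0.0685 0.127 14.2
```

```text
t 5.0 p [ 0.5031 -0.0648  0.13  ] w 0.011 j [-0.62  0.18  0.73  1.96 -0.14  1.03  0.4 ] F [ 5.5  0.6 -5.3] M [-0.07 -0.72  0.04]
tooly yaw 13.69 toolx [ 0.0255 -0.003  -0.9997]
turn/45 [-0.012  0.012 -0.031] shift/25 [ 0.11 -0.59  0.01] shift in target frame [ 0.12 -0.58  0.  ]
```

arm_command(targets=[0,0,0,0,-0.3,0,0,0,0,0,0,-0.3,0,0,0,0,0,0,-0.3,0,0,0,0,0,0,-0.3,0,0,0,0,0,0,-0.3,0,0])

```text
time: 5.42
ee_pos: [0.4872, -0.0685, 0.1342]
eef_rot: [0.452, 0.534, -0.417, 0.58]
ft_force: [44.5, 5.9, -46.9]
width: 0.0112
```

```bash
python3 st.py 0.489 -0.0685 0.127 14.2;  python3 - <<'E'
from h import *
for n in ("top","side"): save(n+"2",camera(n))
E
```

```text
t 5.42 p [ 0.4872 -0.0685  0.1342] w 0.0112 j [-0.65  0.07  0.73  2.04 -0.07  0.97  0.36] F [ 44.5   5.9 -46.9] M [ 1.09 -8.43  0.02]
tooly yaw 14.1 toolx [ 0.0812 -0.0015 -0.9967]
turn/45 [-0.003  0.027 -0.1  ] shift/25 [0.29 0.05 0.01] shift in target frame [0.29 0.07 0.02]
```

View pics/top2.png

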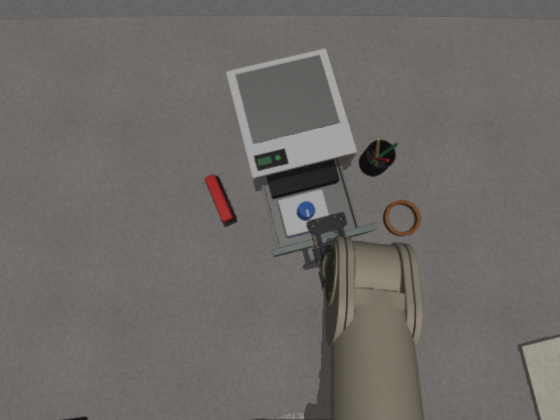

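View pics/side2.png

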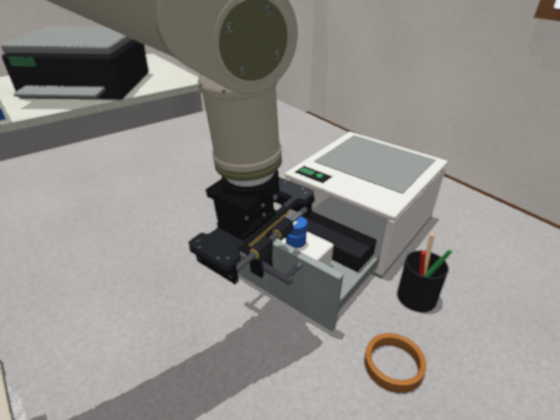

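The tray is out: the handle moved 0.16 m, the force jumped to 45 N, and the cap shows at (306,211) in top. Next I'll release the bar and rise.

arm_command(targets=[0,0,0,0,0,0,0.35,0,0,0,0,0,0,0.35,0,0,0,0,0,0,0.35,0,0,-0.05,0,0,0,0.35,0,0,-0.05,-0.5,0,0,0.35,0,0,0,-1,0,0,0.35,0,0,0,-1,0,0,0.6,0,0,0,-1,0,0,0.7,0,0,0,0,0,0,0.7])

```text
time: 6.27
ee_pos: [0.4858, -0.0682, 0.2275]
eef_rot: [0.43, 0.552, -0.442, 0.561]
ft_force: [0.5, 0.5, 0.5]
width: 0.0433
```

```bash
python3 st.py 0.602 -0.020 0.2 14.2;  python3 - <<'E'
from h import *
s=read_state()
I={n:camera(n) for n in ("top","side","wrist")}
for n,im in I.items():
    save(n+"3",im)
    hsv=cv2.cvtColor(im,cv2.COLOR_RGB2HSV); m=cv2.inRange(hsv,(105,120,40),(125,255,255))
    k,l,stt,c=cv2.connectedComponentsWithStats(m)
    for i in range(1,k):
        if stt[i,4]>25: print(n,stt[i],c[i].round(1))
save("top3c",I["top"],(255,140,375,280),4); save("side3c",I["side"],(220,180,400,320),4)
print(proj("top",[[.602,-.02,.127]]),proj("side",[[.602,-.02,.127]]))
E
```

```text
t 6.27 p [ 0.4858 -0.0682  0.2275] w 0.0433 j [-0.68  0.02  0.73  1.87  0.01  1.26  0.29] F [0.5 0.5 0.5] M [-0.1  -0.07  0.01]
tooly yaw 13.81 toolx [ 5.000e-04 -2.170e-02 -9.998e-01]
turn/45 [-0.009  0.027  0.006] shift/25 [ 1.06  4.98 -0.79] shift in target frame [ 1.1   4.98 -0.73]
top [298 202  16  17 181] [304.8 209.6]
side [  0 109   4  11  27] [  1.  114.9]
side [287 215  21  32 519] [296.8 230.9]
wrist [361 115  11 107 285] [366.3 165.8]
wrist [415 160  14  42 249] [420.1 177.2]
wrist [ 431  166   52   47 1485] [460.  189.6]
[[306.76562602 208.75459037]] [[297.7015876  221.87752901]]
```

View pics/top3c.png

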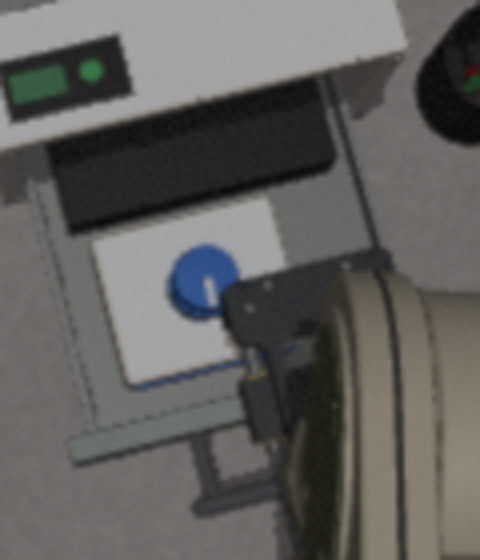

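View pics/side3c.png

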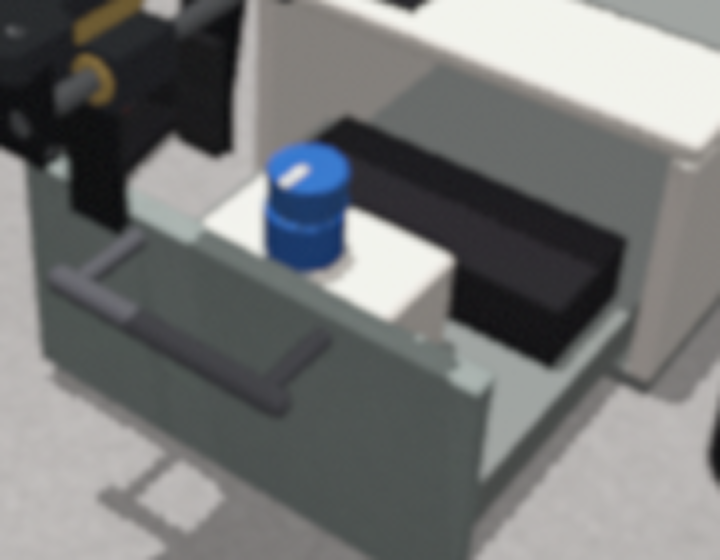

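View pics/wrist3.png

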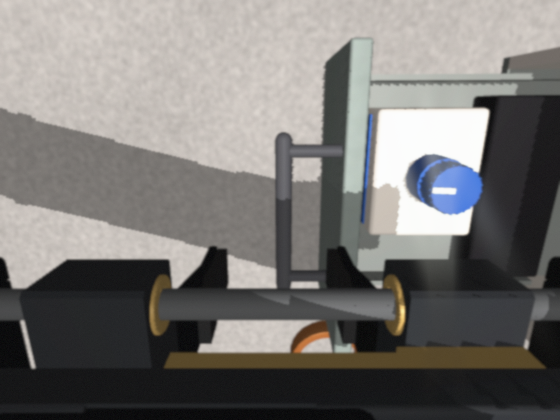

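Cap top centre: top view (306.8,209.8), side view (296.8,222), both within a pixel or so of the prediction.

```bash
python3 - <<'E'
from h import *
print(onz("top",[(306.75,209.75)],.127),onz("side",[(296.75,222)],.127))
E
python3 st.py 0.6 -0.020 0.19 14.2
```

```text
[[ 0.59977272 -0.01992809  0.127     ]] [[ 0.60041572 -0.01926184  0.127     ]]
t 6.42 p [ 0.4838 -0.0678  0.223 ] w 0.0544 j [-0.68  0.02  0.73  1.87  0.01  1.25  0.29] F [-0.1  0.3 -0.2] M [-0.08  0.05 -0.08]
tooly yaw 13.85 toolx [-0.0049 -0.0223 -0.9997]
turn/45 [-0.008  0.026  0.013] shift/25 [ 1.25  4.98 -0.77] shift in target frame [ 1.32  4.97 -0.71]
```

arm_command(targets=[0,0.027,0.006,0,0.8,-0.12,0.7,0,0,0,0,0.8,-0.12,0.7,0,0,0,0,0.8,-0.12,0.7,0,0,0,0.2,0.8,-0.12,0.7,0,0,0,0.4,0.8,-0.12,0.7,0,0,0,0.4,0.8,-0.12,0.7,0,0,0,0,0,0,0.7])

```text
time: 7.0
ee_pos: [0.5963, -0.0207, 0.1878]
eef_rot: [0.434, 0.561, -0.44, 0.551]
ft_force: [0.1, 0.6, -0.3]
width: 0.061
```

```bash
python3 st.py 0.6 -0.020 0.132 14.2
python3 - <<'E'
from h import *
save("wrist4",camera("wrist"));save("side4",camera("side"))
E
```

```text
t 7.0 p [ 0.5963 -0.0207  0.1878] w 0.061 j [-0.6   0.37  0.71  1.63 -0.25  1.25  0.4 ] F [ 0.1  0.6 -0.3] M [-0.06  0.01 -0.03]
tooly yaw 13.71 toolx [-0.016   0.0024 -0.9999]
turn/45 [-0.011 -0.008  0.019] shift/25 [2.23 0.19 0.02] shift in target frame [2.23 0.15 0.01]
```

View pics/wrist4.png

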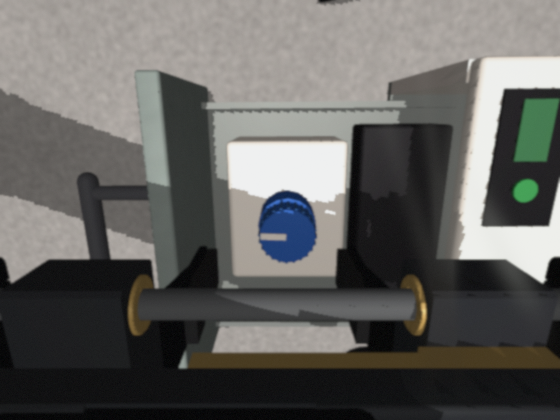

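View pics/side4.png

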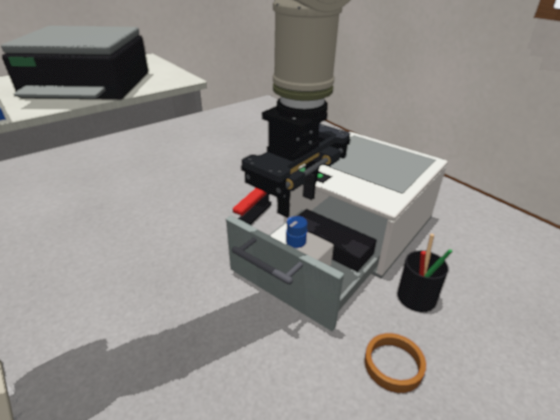

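The cap top is at about (288,233) in the wrist view, slightly right of the finger midline. I'll check it against the wrist ray.

```bash
python3 - <<'E'
from h import *
print(onz("wrist",[(287.5,233)],.127,read_state()))
E
python3 st.py 0.6 -0.020 0.132 14.2
```

```text
[[ 0.59970319 -0.01678861  0.127     ]]
t 7.1 p [ 0.5946 -0.0232  0.1896] w 0.061 j [-0.6   0.37  0.71  1.64 -0.25  1.25  0.4 ] F [ 0.1 -1.3 -0.1] M [-0.08  0.05 -0.  ]
tooly yaw 13.55 toolx [-0.0156  0.0019 -0.9999]
turn/45 [-0.014 -0.007  0.019] shift/25 [ 2.3   0.27 -0.06] shift in target frame [ 2.3   0.24 -0.07]
```

arm_command(targets=[-0.01,-0.007,0.019,0.4,0.22,-0.07,0.7,0,0,0,0.5,0,0,0.7,0,0,0,0.5,0,0,0.7,0,0,0,0.5,0,0,0.7,0,0,0,0.2,0,0,0.7,0,0,0,0,0,0,0.7])

```text
time: 7.6
ee_pos: [0.5958, -0.0241, 0.1332]
eef_rot: [0.437, 0.557, -0.437, 0.555]
ft_force: [0.5, -0.1, 0.7]
width: 0.0611
```

```bash
python3 st.py 0.6 -0.019 0.132 14.2
```

```text
t 7.6 p [ 0.5958 -0.0241  0.1332] w 0.0611 j [-0.58  0.42  0.69  1.7  -0.29  1.13  0.43] F [ 0.5 -0.1  0.7] M [-0.09  0.08  0.01]
tooly yaw 13.68 toolx [-1.9e-03  2.0e-04 -1.0e+00]
turn/45 [-0.012 -0.001  0.002] shift/25 [ 0.05  0.21 -0.16] shift in target frame [ 0.05  0.21 -0.16]
```

arm_command(targets=[0,0,0,0.05,0.21,-0.16,0.7,0,0,0,0,0,0,0.7])

```text
time: 7.77
ee_pos: [0.5998, -0.019, 0.1317]
eef_rot: [0.437, 0.557, -0.438, 0.555]
ft_force: [0.1, -0.0, 1.1]
width: 0.0609
```

```bash
python3 st.py 0.6 -0.019 0.132 14.2
```

```text
t 7.77 p [ 0.5998 -0.019   0.1317] w 0.0609 j [-0.59  0.43  0.68  1.69 -0.29  1.13  0.42] F [ 0.1 -0.   1.1] M [-0.08  0.03 -0.03]
tooly yaw 13.62 toolx [-2.7e-03  4.0e-04 -1.0e+00]
turn/45 [-0.013 -0.001  0.003] shift/25 [-0.01  0.01  0.  ] shift in target frame [-0.01  0.01  0.  ]
```

arm_command(targets=[0,0,0,0,0,0,0,0,0,0,0,0,0,0,0,0,0,0,0,0,0,0,0,0,0,0,0,0,0,0,0,0,0,0,0,0,0,0,0,0,0,0], newtons=25)

```text
time: 8.27
ee_pos: [0.6012, -0.0187, 0.1337]
eef_rot: [0.437, 0.556, -0.437, 0.556]
ft_force: [-0.6, 0.7, 0.3]
width: 0.0356
```

```bash
python3 st.py 0.6 -0.019 0.132 14.2
```

```text
t 8.27 p [ 0.6012 -0.0187  0.1337] w 0.0356 j [-0.59  0.43  0.69  1.69 -0.29  1.13  0.42] F [-0.6  0.7  0.3] M [-0.05  0.02  0.04]
tooly yaw 13.66 toolx [ 3.e-04  6.e-04 -1.e+00]
turn/45 [-0.012 -0.001 -0.001] shift/25 [ 0.07 -0.05  0.  ] shift in target frame [ 0.07 -0.05 -0.  ]
```

arm_command(targets=[-0.11,0,0,0,0,0,0,-0.11,0,0,0,0,0,0,-0.11,0,0,0,0,0,0,-0.11,0,0,0,0,0,0])

```text
time: 8.6
ee_pos: [0.6011, -0.0188, 0.1337]
eef_rot: [0.332, 0.625, -0.331, 0.625]
ft_force: [1.2, -0.3, 0.0]
width: 0.0354
```

```bash
python3 st.py 0.601 -0.019 0.133 14.2
```

```text
t 8.6 p [ 0.6011 -0.0188  0.1337] w 0.0354 j [-0.53  0.41  0.62  1.69 -0.26  1.12  0.75] F [ 1.2 -0.3  0. ] M [-0.14 -0.04 -0.  ]
tooly yaw 34.08 toolx [ 2.e-04  2.e-04 -1.e+00]
turn/45 [ 0.442 -0.    -0.   ] shift/25 [ 0.03 -0.01  0.  ] shift in target frame [ 0.03 -0.01  0.01]
```

It turned 20° ccw, past the 0.25 rad stop, with no moment. That makes ccw the loosening direction, so I'll continue to about 57°.

arm_command(targets=[-0.11,0,0,0,0,0,0,-0.11,0,0,0,0,0,0,-0.11,0,0,0,0,0,0,-0.11,0,0,0,0,0,0,-0.11,0,0,0,0,0,0,-0.11,0,0,0,0,0,0,-0.11,0,0,0,0,0,0,0,0,0,0,0,0,0])

```text
time: 9.27
ee_pos: [0.6018, -0.0192, 0.1344]
eef_rot: [0.119, 0.696, -0.118, 0.698]
ft_force: [0.1, 0.9, -1.4]
width: 0.0352
```

```bash
python3 st.py 0.601 -0.019 0.133 14.2
python3 - <<'E'
from h import *
save("side5",camera("side"),(200,160,420,320),3.5)
save("wrist5",camera("wrist"))
E
```

```text
t 9.27 p [ 0.6018 -0.0192  0.1344] w 0.0352 j [-0.44  0.39  0.5   1.68 -0.2   1.12  1.35] F [ 0.1  0.9 -1.4] M [ 0.04 -0.01 -0.06]
tooly yaw 70.73 toolx [ 2.7e-03  3.0e-04 -1.0e+00]
turn/45 [ 1.256  0.002 -0.003] shift/25 [ 0.06 -0.   -0.03] shift in target frame [ 0.06 -0.03 -0.02]
```

View pics/side5.png

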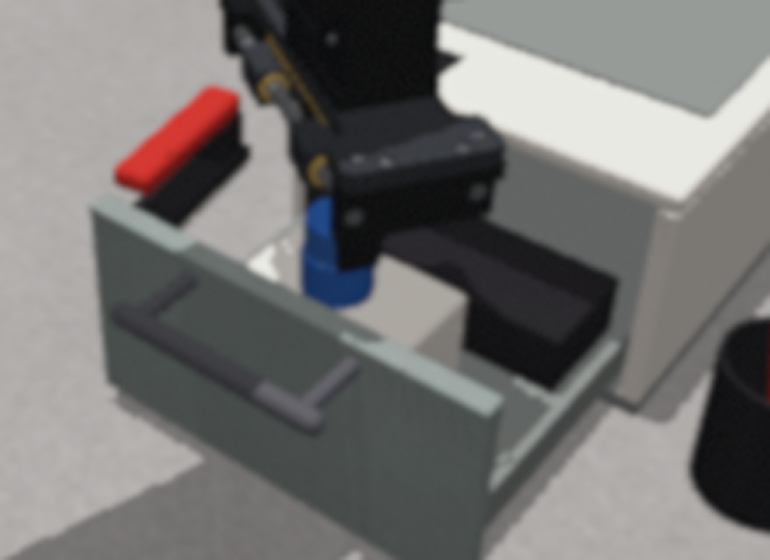

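View pics/wrist5.png

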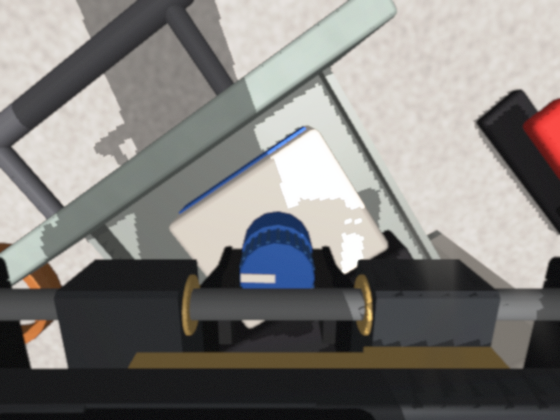

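In the wrist view the white mark, at (258,278), still lies along the jaws while the tank appears rotated by 57°. The cap has turned with the gripper, so I'll lift.

arm_command(targets=[0,0,0,-0.3,0,0,0,0,0,0,-0.3,0,0,0,0,0,0,-0.3,0,0,0,0,0,0,-0.3,0,0,0])

```text
time: 9.7
ee_pos: [0.601, -0.019, 0.1656]
eef_rot: [0.123, 0.696, -0.124, 0.696]
ft_force: [-0.4, 0.1, 0.4]
width: 0.0355
```

```bash
python3 st.py 0.601 -0.019 0.21 70.7
```

```text
t 9.7 p [ 0.601  -0.019   0.1656] w 0.0355 j [-0.45  0.36  0.51  1.65 -0.19  1.18  1.32] F [-0.4  0.1  0.4] M [-0.02  0.07  0.03]
tooly yaw 69.88 toolx [ 3.e-04 -1.e-04 -1.e+00]
turn/45 [-0.018  0.     0.   ] shift/25 [-1.77  0.    0.  ] shift in target frame [-1.77  0.   -0.  ]
```

arm_command(targets=[0,0,0,-0.4,0,0,0,0,0,0,-0.4,0,0,0,0,0,0,-0.4,0,0,0,0,0,0,-0.4,0,0,0,0,0,0,-0.4,0,0,0,0,0,0,0,0,0,0,0,0,0,0,0,0,0,0,0,0,0,0,0,0])

```text
time: 10.37
ee_pos: [0.6021, -0.0197, 0.2257]
eef_rot: [0.125, 0.694, -0.124, 0.698]
ft_force: [-0.6, -0.8, -0.4]
width: 0.0351
```

```bash
python3 st.py 0.601 -0.019 0.21 70.7
python3 - <<'E'
from h import *
save("side6",camera("side"))
save("top6",camera("top"))
E
python3 st.py
```

```text
t 10.37 p [ 0.6021 -0.0197  0.2257] w 0.0351 j [-0.46  0.31  0.52  1.58 -0.16  1.29  1.3 ] F [-0.6 -0.8 -0.4] M [-0.01  0.01  0.02]
tooly yaw 69.75 toolx [ 5.8e-03  4.0e-04 -1.0e+00]
turn/45 [-0.021  0.007 -0.003] shift/25 [ 0.63  0.01 -0.05] shift in target frame [ 0.63  0.01 -0.05]
t 10.47 p [ 0.6018 -0.0196  0.2251] w 0.0353 j [-0.46  0.31  0.52  1.58 -0.16  1.29  1.3 ] F [-0.5  0.3 -0.3] M [0.02 0.02 0.07]
tooly yaw 69.76 toolx [ 4.9e-03  2.0e-04 -1.0e+00]
```

View pics/side6.png

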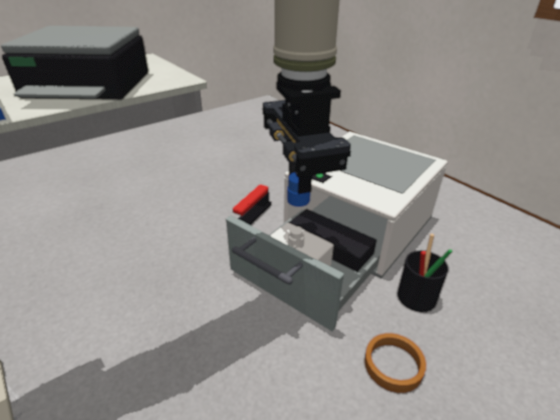

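View pics/top6.png

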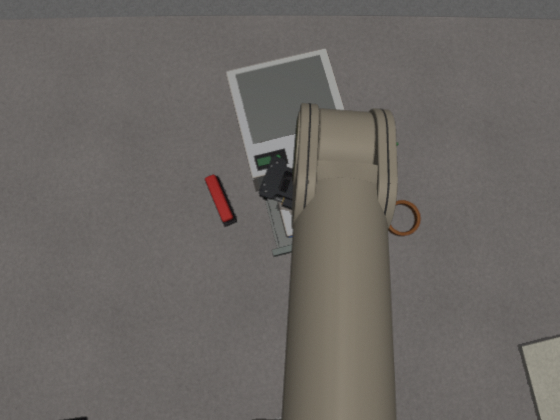

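The cap at (298,190) is held about 90 mm above the exposed neck at (294,237). The tray is out and the bystanders are unmoved. I'll settle and hand in.

arm_command(targets=[0,0,0,0,0,0,0,0,0,0,0,0,0,0,0,0,0,0,0,0,0,0,0,0,0,0,0,0])

```text
time: 10.8
ee_pos: [0.601, -0.0196, 0.2232]
eef_rot: [0.124, 0.695, -0.124, 0.697]
ft_force: [0.2, -0.2, -0.2]
width: 0.0351
```

```bash
python3 st.py; python3 -c "
from bench import *
print(close_job())"
```

```text
t 10.8 p [ 0.601  -0.0196  0.2232] w 0.0351 j [-0.46  0.31  0.52  1.58 -0.16  1.29  1.3 ] F [ 0.2 -0.2 -0.2] M [-0.06  0.02 -0.05]
tooly yaw 69.76 toolx [ 1.7e-03 -3.0e-04 -1.0e+00]
the job is handed in; nothing more can be done
None
```

I pulled the tray out about 160 mm to its stop, loosened the cap and lifted it off. The job was handed in at 10.8 s; `close_job()` gives no verdict.

- **Tray:** the wrist force rose to about 65 N at the stop, against the 120 N limit. In the last pictures the tray is still out.
- **Cap direction:** I tried only counter-clockwise (seen from above). It turned 20° with almost no moment, already past the 0.25 rad stop. I took that as the loosening direction and did not test clockwise.
- **Cap turn:** the gripper turned 57° (about 1.0 rad), and the white mark turned with it, so the cap did not slip in the jaws.
- **Last checks:** the cap is held about 90 mm above where it sat (jaw opening 35 mm, 25 N grip set), with the arm still. The side view shows the neck bare and the stapler, pen cup and tape roll where they began. In the last top view the arm hides the pen cup and part of the tape roll.

No check failed. The cap position from the wrist camera differed by about 3 mm from the other two views, so I used theirs.

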